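Hang a handled sample tub on the display hook with a carrying fork

TASK

At the stall, use the two-pronged carrying fork to pick up the lidded tub by its hoop handle and hang it by that handle on the hook of the display stand, so that it hangs freely and still; do not touch the tub with the gripper or arm, and do not force it with the fork. Then stand the fork upright on the table and let go of it. Leave the bottle, the stack of tubs and the tray of sample cups where they are.

Things in the scene. Friction and masses are not known exactly. Their poses are not given: they have to be found in the camera images.
- tub: White lidded tub, 100 mm wide at the lid (86 mm at the foot), 70 mm high, 0.2 to 0.4 kg, with a stiff hoop handle that always stands upright. Origin: centre of its underside; z up, y along the handle's bar. The hoop's legs rise at y = +-54 mm; below its bar there is 46 mm of free height over the lid.
- tub_bar (a point): Middle of the straight top bar of the tub's handle, 120 mm above the tub's underside, on the bar's axis. Bar: 8 mm round steel, 80 mm long along the tub's y, sloping down at both ends to the legs.
- fork: Carrying fork, 0.2 kg, 118 mm high, standing by itself on the table. Origin: underside, below its grip; z up, x the way the prongs point. Two upright 8 mm steel rods at y = +-27 mm carry a wooden grip on top. The space between them is open (46 mm wide, up to the grip's underside at 92 mm), so the stand's hook can pass between the rods and prongs.
- fork_grip (a point): Middle of the fork's wooden grip, 105 mm above the fork's underside. Grip: 22 mm along the fork's x (the fingers close so), 96 mm along y, 26 mm high.
- fork_prongs (a point): Midway between the prongs, 20 mm ahead of the fork's origin, 12 mm above its underside: where the axis of a carried 8 mm bar lies. Each upright rod ends in an 8 mm round runner, axis 4 mm up, from x = -45 mm (heel, with a cross rod) to x = +36 mm (prong), then bent up to a tip at x = 42 mm, top 20 mm up. A carried bar may lie at x = 8 to 32 mm.
- stand: Fixed display stand: dark foot plate 160 x 110 x 10 mm (x from -105 to +55 mm), 18 mm upright post, 234 mm high. Origin: underside, on the post's axis; z up. A 10 mm round steel hook in a black collar (32 mm wide, 28 mm high) on the post points along the stand's -x, at y = 0. The collar is clamped at any height: see post_top.
- post_top (a point): Top of the stand's post, on its axis, 234 mm above the table. The hook below it is level from the collar to x = -95 mm, then bent up to a tip at x = -104 mm, top 21 mm above the level part's axis. That axis is 150 to 200 mm above the table; its height is not reported: see or feel it. A hanging 8 mm bar has its axis 9 mm above it.
- bottle: Bystander: clear water bottle, 62 mm wide, 190 mm high, standing. Origin: centre of its underside.
- stack: Bystander: two lidded white tubs without handles stacked in one, 110 mm wide, 150 mm high. Origin: centre of its underside.
- samples: Bystander: white tray 110 x 110 mm with four small brown sample cups, 42 mm high. Origin: centre of its underside.
Not all that is in view belongs to the job. What is shaped like the tub but green is not meant. Leave any green look-alike of the fork alone.

How it is judged:
By the outcome, as a careful person would: the job done as asked, in the order asked, and still so for the second after the job is handed in, with the robot touching nothing.
It also fails if it takes over 72 s, if anything falls off the work surface, if the arm or the gripper's body presses on something with over 40 N, if the wrist force passes 120 N, or if a joint passes its speed limit or range.

ROBOT

A 6-joint arm with a two-finger parallel gripper is mounted at the origin on the work surface. World frame = base frame: x ahead of the robot, y to its left, z up, the work surface at z = 0. Lengths are in mm, angles in rad, forces in N, time in s.
With the tool pointing down it reaches from about 275 to 1000 mm from the base axis. Payload 8.4 kg.
Tool frame: the origin (TCP) lies midway between the tips of the shut fingers; the grasp point (between the pads) lies 19 mm behind it; z points along the fingers, y is the line along which they close (so a half turn about z gives the same grasp; the last joint's range is limited). The gripper opens to 85 mm and grips with 20 to 120 N. Pads are 22 mm wide; open, the fingers measure 114 mm over their backs; the gripper's body (76 mm by 85 mm) begins 54 mm behind the grasp point. The pads swing forward as they close: fully open they stand 13 mm farther back than shut.
Start: joints at [1.305, 0.353, 1.633, -0, 1.155, -0.002], TCP at [162.968, 603.382, 231.281] pointing down, gripper open.
Joint ranges: [-2.63, 2.63], [-0.92, 2.1], [0.06, 2.66], [-1.3, 4.44], [0, 2.69], [-3.02, 3.02]. Speed limits (rad/s): [2.22, 2.22, 2.79, 3.14, 3.14, 3.14].

INTERFACE

Orientations are given as [roll, pitch, yaw] about the fixed x, y, z axes, in that order (R = Rz(yaw) Ry(pitch) Rx(roll)).
In Python, from rig import r, cams gives the robot as it stands. The module is installed in compiled form; this text tells all that it offers.
- The arm moves only by the tool send_rows, never from a script. Its argument "targets" is one flat list of numbers, 7 for each row, row after row: the shift along the tool's x, y, z in m, then the turn, a rotation vector about the tool's x, y, z in rad, then the opening, from -1 (shut) to 1 (fully open). In form: [tx, ty, tz, wx, wy, wz, fingers, tx, ty, tz, wx, wy, wz, fingers, ...]. A call has 1 to 12 rows; each row is the pose to reach, as a shift and turn from the pose commanded when the call began, along the tool's axes at that moment; what a row does not reach only later rows make up. A row lasts 1/12 s, in which the tool goes at most 41.7 mm and 7.16 degrees, less where a joint would pass 70% of its speed; a pose out of reach is approached as far as the arm can. A call with a gripper value outside its range is refused whole. The fingers move at their own pace and stop on an object; "grip_force" is the grip in N (left out, the last holds). Time passes only in rows, so rows that repeat a pose let the fingers close. It gives the time, the measured TCP pose, the force, the opening and the grip force at its end, in the units of the state.
- r.sense(): the state, without advancing time (a new reading comes with each control period).
- cams.grab_frame(name): name is "side" or "top"; returns a dict with "color" (420x560x3 uint8, blue, green, red), "fx", "fy", "cx", "cy" (pixels), "xyz" and "attitude" of the camera in the world. Camera axes: x right, y down, z forward; pixel columns grow to the right and rows downward; lengths in mm; the calibration is good to about 2 mm. A picture is of the moment at which its call begins. There is no depth.
- r.sign_off(): hands the job in; it is judged then, once.
The state is a dict: "clock": time; "qpos": joint angles; "qvel": joint speeds; "joint_efforts": joint torques, N m; "eef_pos": TCP position; "tcp_rot": TCP orientation; "contact_force": force on the tool from outside, world axes, zero at the start; "wrist_torque": the same for the moment, N m; "opening": opening from 0.0 (shut) to 1.0 (fully open); "grasp_force": force on a finger pad.
Only numpy, scipy, OpenCV 4.12 (cv2) and the standard library are available. Lean on these libraries where they do the work, as an engineer would, in place of code of your own. Each camera call takes 0.05 s, during which the arm holds its last target. There are 200 camera calls.

## Working session

There is one attempt and no reset: what is moved stays moved. The work goes in short steps, Python scripts to look and compute and a tool call to move; the robot and the scene stay as the last step left them, time stands still between calls to the robot, and variables do not carry over. Pictures are saved under pics/ and viewed, at most 10 in all, crops included, and the job is handed in when it is done.

Besides the shell and the picture viewer there is one more tool, called as a command line: name --argument value ..., lists and objects as JSON in quotes. send_rows: Moves the arm, as the interface text tells. Its arguments: {"type":"object","properties":{"targets":{"type":"array"},"grip_force":{"type":"number"}},"required":["targets"]}

```bash
mkdir -p pics; python3 - <<'E'
from rig import r,cams
import cv2,pickle
d={}
for n in("side","top"):
    f=cams.grab_frame(n); d[n]=f; cv2.imwrite(f"pics/{n}0.png",f["color"]); print(n,{k:v for k,v in f.items() if k!="color"})
pickle.dump(d,open("f0.pkl","wb"))
print(r.sense())
E
```

```text
side {'fx': 392.4699680492053, 'fy': 392.4699680492053, 'cx': 278.48238896354036, 'cy': 208.86005287990506, 'xyz': array([ 326.20966735, -808.49663148,  789.15839529]), 'attitude': array([-2.21883859,  0.01441925, -0.29608559])}
top {'fx': 456.40166374382306, 'fy': 456.40166374382306, 'cx': 278.6824634023188, 'cy': 206.9963125993129, 'xyz': array([ 394.93125958,  -17.89015204, 1247.4409782 ]), 'attitude': array([-2.99077622,  0.01960793, -1.56728799])}
{'clock': 0.1, 'qpos': array([ 1.30458228e+00,  3.53578152e-01,  1.63405148e+00, -7.19526463e-05,
        1.15522407e+00, -2.37845591e-03]), 'qvel': array([ 0.0002779 , -0.00217591, -0.00191314,  0.00066871, -0.00045175,
        0.00139614]), 'joint_efforts': array([-3.17028216e-04, -6.06360340e+01, -3.42819178e+01,  7.45340941e-06,
        3.94377188e-03,  2.21681029e-05]), 'eef_pos': array([162.88628128, 602.95504873, 230.64076879]), 'tcp_rot': array([-3.14033145e+00,  6.27922105e-05,  2.87778619e+00]), 'contact_force': array([-0.0359428 ,  0.47065722,  0.48823342]), 'wrist_torque': array([-0.00406138,  0.01148435,  0.00686734]), 'grasp_force': 0.0, 'opening': 1.0029464104914085}
```

View pics/side0.png

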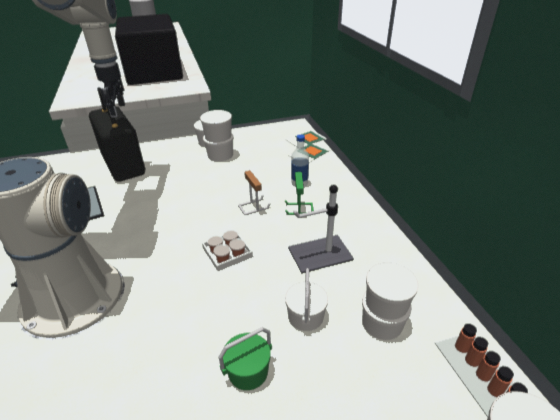

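View pics/top0.png

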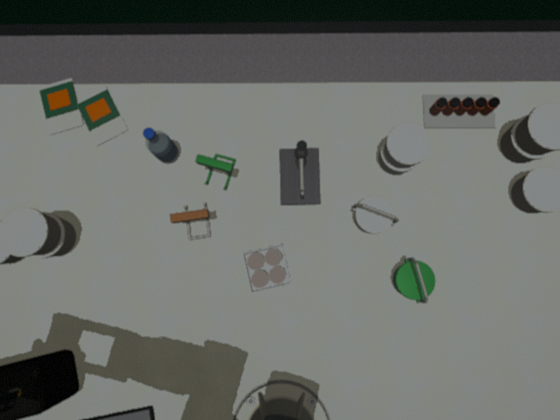

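The white hooped tub is at side (306,303), top (375,215). The brown fork is at side (254,181), top (190,215), and the stand is at side (330,220), top (301,175).

Possible mix-ups:
- **Tub:** green tub at top (413,280); stack at top (403,148); plain white pots at top (30,230) and (540,150).
- **Fork:** green fork at top (215,163).

By the description I choose the brown-gripped fork and the white tub with a hoop. I'll check the choice in one close crop.

```bash
python3 - <<'E'
import cv2,numpy as np
s=cv2.imread("pics/side0.png");t=cv2.imread("pics/top0.png")
def c(im,x,y,w,h,W,H): return cv2.resize(im[y:y+h,x:x+w],(W,H),interpolation=cv2.INTER_CUBIC)
a=np.hstack([c(s,225,160,100,75,400,300),c(t,150,185,100,75,400,300)])
b=np.hstack([c(s,270,180,100,75,400,300)[:, :],c(s,270,255,100,75,400,300)])
cv2.imwrite("pics/c1.png",np.vstack([a,b]))
a=np.hstack([c(t,255,135,100,75,400,300),c(t,335,180,100,75,400,300)])
cv2.imwrite("pics/c2.png",a)
E
```

```text
(no output)
```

View pics/c1.png

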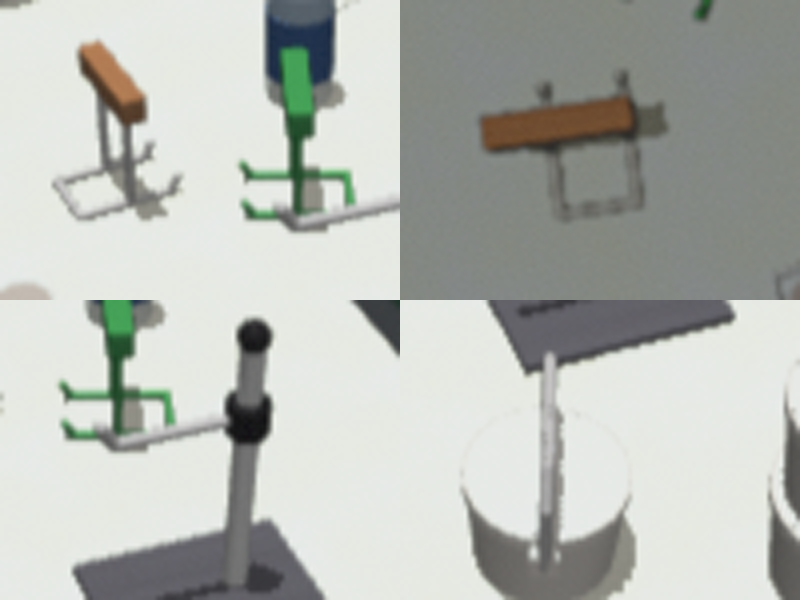

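View pics/c2.png

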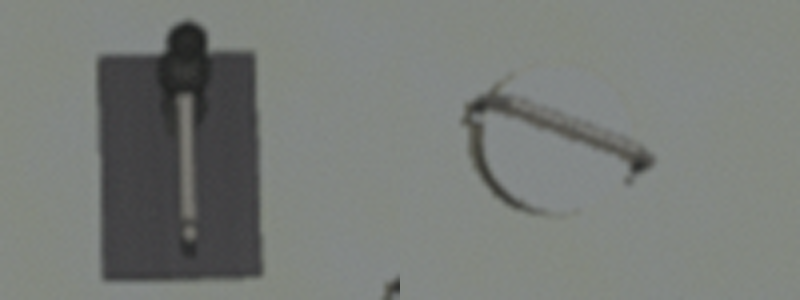

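The crops confirm the brown fork with its prongs pointing along about +x (top tips at about (186,207) and (205,204)). They also show the white hooped tub (bar in top about (357,205) to (395,219)) and the hook from its collar to a tip at about (302,196), pointing along -x. Next I measure.

```bash
cat >geo.py <<'E'
import numpy as np,cv2
from scipy.spatial.transform import Rotation as Ro
def ray(f,p):
    d=np.array([(p[0]-f["cx"])/f["fx"],(p[1]-f["cy"])/f["fy"],1.]); d=Ro.from_euler("xyz",f["attitude"]).apply(d); return f["xyz"],d/np.linalg.norm(d)
def onz(f,p,z):
    o,d=ray(f,p); return o+d*(z-o[2])/d[2]
def tri(f,p,g,q):
    o,d=ray(f,p);u,e=ray(g,q); s=np.linalg.lstsq(np.c_[d,-e],u-o,rcond=None)[0]; a,b=o+d*s[0],u+e*s[1]; return (a+b)/2,np.linalg.norm(a-b)
def proj(f,P):
    c=Ro.from_euler("xyz",f["attitude"]).inv().apply(np.atleast_2d(P)-f["xyz"]); return np.c_[c[:,0]/c[:,2]*f["fx"]+f["cx"],c[:,1]/c[:,2]*f["fy"]+f["cy"]]
def linex(f,p,q,g,a,b):  # 3-D line from an image line in each view
    n1=np.cross(ray(f,p)[1],ray(f,q)[1]);n2=np.cross(ray(g,a)[1],ray(g,b)[1])
    d=np.cross(n1,n2);P=np.linalg.lstsq(np.array([n1,n2]),[n1@f["xyz"],n2@g["xyz"]],rcond=None)[0]; return P,d/np.linalg.norm(d)
def comp(m,near,r=45):
    k=np.zeros_like(m);cv2.circle(k,near,r,255,-1); m=m&k
    n,l,s,c=cv2.connectedComponentsWithStats(m); i=1+np.argmax(s[1:,4]); return (l==i).astype(np.uint8)*255
def fitline(m):
    p=np.argwhere(m)[:,::-1].astype(np.float32); v=cv2.fitLine(p,cv2.DIST_L2,0,.01,.01).ravel(); s=(p-v[2:])@v[:2]
    return v[2:]+v[:2]*s.min(),v[2:]+v[:2]*s.max()
E
python3 - <<'E'
import pickle; from geo import *
np.set_printoptions(precision=1,suppress=True)
d=pickle.load(open("f0.pkl","rb"));S,T=d["side"],d["top"]
H={k:cv2.cvtColor(d[k]["color"],cv2.COLOR_BGR2HSV) for k in d}
for k,near in(("side",(254,181)),("top",(190,215))):
    m=comp(cv2.inRange(H[k],(3,110,60),(16,255,255)),near); rc=cv2.boxPoints(cv2.minAreaRect(np.argwhere(m)[:,::-1].astype(np.float32)))
    M=cv2.moments(m,True);c=(M["m10"]/M["m00"],M["m01"]/M["m00"])
    print(k,"grip centroid",np.array(c),"rect",rc.ravel()); 
    if k=="top": tc=c; [print("  z118",onz(T,p,118)) for p in rc]
    else: sc=c
print("grip tri",tri(S,sc,T,tc))
q=lambda x,y,ox,oy:(ox+(x+.5)/4-.5,oy+(y+.5)/4-.5)
# fork ground features top crop (offset 150,185, crop x-400)
for n,x,y in(("tipL",145,90),("tipR",221,76),("heelL",162,213),("heelR",238,204)): print(n,onz(T,q(x,y,150,185),16 if n[0]=='t' else 4))
for n,x,y in(("tipL",150,147),("tipR",177,183),("heelL",58,184),("heelR",84,214)): print(n,"side",onz(S,q(x,y,225,160),16 if n[0]=='t' else 4))
# hook
t0,t1=q(186,95,255,135),q(189,225,255,135); s0,s1=q(222,422-300,270,180),q(125,441-300,270,180)
P,v=linex(S,s0,s1,T,t0,t1); print("hook line",P,v); 
for x in(450,500,550,600): print(P+v*(x-P[0])/v[0])
print("hook tip",tri(S,q(100,432-300,270,180),T,q(189,245,255,135)))
print("collar",tri(S,q(248,417-300,270,180),T,q(185,70,255,135)),"posttop",tri(S,q(254,335-300,270,180),T,q(187,38,255,135)))
for x,y in((98,58),(255,52),(262,275),(103,280)): print("plate",onz(T,q(x,y,255,135),10))
# tub
print("lid z70 top",onz(T,q(555-400,138,335,180),70)); 
print("lid side z70",onz(S,q(545-400,475-300,270,255),70))
for x,y in((487,100),(645,160),(566,130)): print("bar z120",onz(T,q(x-400,y,335,180),120))
print("bar side far end",onz(S,q(549-400,355-300,270,255),120), "tri far",tri(S,q(549-400,355-300,270,255),T,q(490-400,100,335,180)))
E
```

```text
side grip centroid [252.7 180.2] rect [243.6 173.8 249.2 169.6 262.  186.7 256.4 190.9]
top grip centroid [189.1 215.6] rect [170.2 214.5 206.7 209.  207.9 216.7 171.3 222.2]
  z118 [547.3 277.1 118. ]
  z118 [561.2 185.5 118. ]
  z118 [541.8 182.1 118. ]
  z118 [527.9 273.4 118. ]
grip tri (array([546.7, 232.5, 103.1]), np.float64(0.10554832759354542))
tipL [581.5 261.3  16. ]
tipR [591.3 209.3  16. ]
heelL [498.2 249.4   4. ]
heelR [504.4 197.4   4. ]
tipL side [581.1 256.4  16. ]
tipR side [588.9 199.7  16. ]
heelL side [497.5 245.    4. ]
heelR side [508.9 198.    4. ]
hook line [  4.9 -62.6 171.8] [-1. -0.  0.]
[450.  -54.7 161.9]
[500.  -53.8 160.8]
[550.  -52.9 159.7]
[600.  -52.  158.6]
hook tip (array([588.3, -52.2, 170.2]), np.float64(5.459265244836908))
collar (array([696.8, -49.9, 156.1]), np.float64(1.2619202302160246)) posttop (array([697.1, -49.1, 221.6]), np.float64(2.4378505896472014))
plate [746.6   6.4  10. ]
plate [ 750.7 -103.3   10. ]
plate [ 593.  -106.6   10. ]
plate [589.5   2.4  10. ]
lid z70 top [ 555.3 -239.8   70. ]
lid side z70 [ 553.3 -247.1   70. ]
bar z120 [ 572.3 -188.9  120. ]
bar z120 [ 534.7 -285.5  120. ]
bar z120 [ 553.5 -237.4  120. ]
bar side far end [ 570.7 -202.5  120. ] tri far (array([ 574.4, -192.5,  108.9]), np.float64(0.7288641901113764))
```

```bash
cat >>geo.py <<'E'
def rel(P,th):  # shift/turn in tool axes to bring TCP to P (mm), fork yaw th (deg), tool straight down
    from rig import r
    s=r.sense(); R=Ro.from_euler("xyz",s["tcp_rot"]); G=Ro.from_euler("xyz",[np.pi,0,np.radians(th+90)])
    return np.round(R.inv().apply(np.array(P)-s["eef_pos"])/1000,4),np.round((R.inv()*G).as_rotvec(),4)
E
python3 - <<'E'
import pickle; from geo import *
np.set_printoptions(precision=4,suppress=True)
d=pickle.load(open("f0.pkl","rb"));S,T=d["side"],d["top"]
g=cv2.cvtColor(T["color"],cv2.COLOR_BGR2GRAY)
c=proj(T,[[554,-238,70]])[0]; m=np.zeros_like(g);cv2.circle(m,tuple(np.int32(c)),14,255,-1)
print(c,np.percentile(g[m>0],[5,20,50,80]))
b=cv2.inRange(g,0,int(np.median(g[m>0]))-10)&m; a,e=fitline(comp(b,tuple(np.int32(c)))); A,E=onz(T,a,120),onz(T,e,120); print(A,E,np.degrees(np.arctan2(*(E-A)[:2])))
print("TCP px",proj(S,[[163,603,231],[163,603,0]]).ravel(),proj(T,[[163,603,231]]))
print(rel([546,230.5,200],8),rel([546,230.5,88],8))
E
```

```text
[372.6774 214.6029] [ 90. 116. 134. 135.]
[ 570.0159 -199.1633  120.    ] [ 546.5193 -261.0108  120.    ] -159.1976826487693
TCP px [119.2901 113.6842 134.7557 169.9752] [[ -0.8767 384.3363]]
(array([-0.467 , -0.2596,  0.031 ]), array([-0.0011,  0.0008,  1.1674])) (array([-0.467 , -0.2595,  0.143 ]), array([-0.0011,  0.0008,  1.1674]))
```

```bash
python3 - <<'E'
import pickle; from geo import *
np.set_printoptions(precision=0,suppress=True)
d=pickle.load(open("f0.pkl","rb"));S,T=d["side"],d["top"]
for p in((117,178),(142,172),(92,115),(132,110)): print(p,[onz(S,p,z)[:2] for z in(0,100,200)])
for p in((5,362),(73,350),(78,383),(10,418)): print(p,[onz(T,p,z)[:2] for z in(0,100,200,300,400)])
s=cv2.resize(S["color"][60:210,60:260],(800,600),interpolation=3)
cv2.imwrite("pics/box.png",s)
E
```

```text
(117, 178) [array([ 98., 564.]), array([127., 390.]), array([156., 216.])]
(142, 172) [array([190., 579.]), array([207., 403.]), array([224., 227.])]
(92, 115) [array([ -34., 1215.]), array([ 12., 958.]), array([ 57., 702.])]
(132, 110) [array([ 156., 1214.]), array([178., 958.]), array([199., 702.])]
(5, 362) [array([167., 734.]), array([185., 674.]), array([204., 613.]), array([222., 553.]), array([240., 493.])]
(73, 350) [array([199., 554.]), array([215., 508.]), array([230., 462.]), array([246., 416.]), array([262., 370.])]
(78, 383) [array([115., 534.]), array([138., 490.]), array([160., 446.]), array([183., 401.]), array([205., 357.])]
(10, 418) [array([ 27., 707.]), array([ 56., 649.]), array([ 86., 591.]), array([115., 533.]), array([145., 475.])]
```

View pics/box.png

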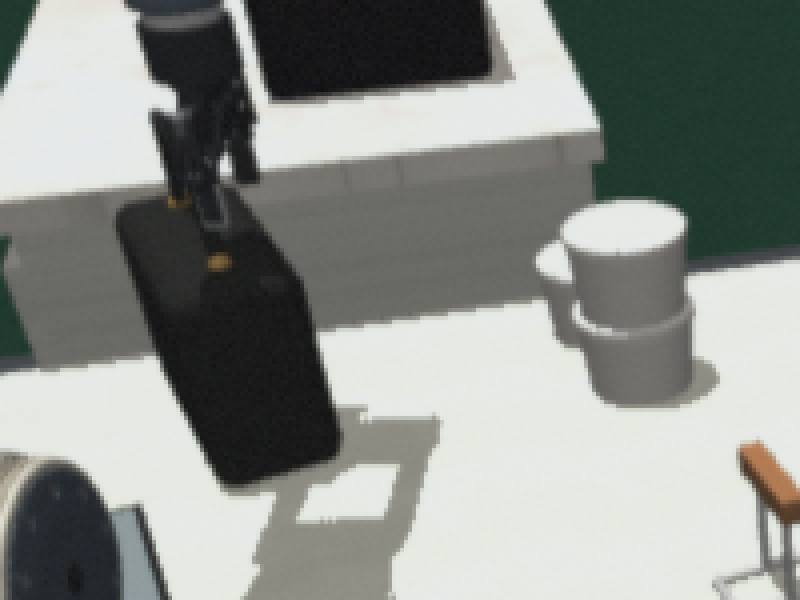

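A black case stands directly under the gripper at crop (230,350), so I lift first and then go to above the fork.

send_rows --targets '[0, 0, -0.04, 0, 0, 0, 1, 0, 0, -0.08, 0, 0, 0, 1, -0.03, -0.015, -0.1, 0, 0, 0.1, 1, -0.06, -0.03, -0.1, 0, 0, 0.22, 1, -0.467, -0.2595, -0.06, 0, 0, 1.167, 1, -0.467, -0.2595, -0.06, 0, 0, 1.167, 1, -0.467, -0.2595, -0.06, 0, 0, 1.167, 1, -0.467, -0.2595, -0.06, 0, 0, 1.167, 1, -0.467, -0.2595, -0.06, 0, 0, 1.167, 1, -0.467, -0.2595, -0.06, 0, 0, 1.167, 1, -0.467, -0.2595, -0.06, 0, 0, 1.167, 1, -0.467, -0.2595, -0.06, 0, 0, 1.167, 1]'

```text
clock: 1.1
eef_pos: [450.8, 324.1, 302.6]
tcp_rot: [-3.141, 0.0, 1.704]
contact_force: [1.0, 1.3, -0.3]
opening: 1.0
grasp_force: 0.0
```

```bash
python3 - <<'E'
from geo import *
print(rel([546,230.5,180],8))
E
```

```text
(array([-0.1054,  0.082 ,  0.1225]), array([-0.0003,  0.0001, -0.0065]))
```

send_rows --targets '[-0.025, 0.02, 0.02, 0, 0, 0, 1, -0.05, 0.04, 0.05, 0, 0, 0, 1, -0.08, 0.062, 0.08, 0, 0, 0, 1, -0.1, 0.078, 0.11, 0, 0, -0.0065, 1, -0.1054, 0.082, 0.122, 0, 0, -0.0065, 1, -0.1054, 0.082, 0.122, 0, 0, -0.0065, 1, -0.1054, 0.082, 0.122, 0, 0, -0.0065, 1]'

```text
clock: 1.68
eef_pos: [545.1, 232.3, 179.8]
tcp_rot: [-3.139, 0.0, 1.716]
contact_force: [-0.5, 0.3, 0.5]
opening: 0.999
grasp_force: 0.0
```

```bash
python3 - <<'E'
from geo import *
from rig import cams,r
print(rel([546,230.5,88],8), r.sense()["eef_pos"])
f=cams.grab_frame("side"); g=cams.grab_frame("top")
a=cv2.resize(f["color"][130:230,200:300],(400,400),interpolation=3);b=cv2.resize(g["color"][170:270,140:240],(400,400),interpolation=3)
cv2.imwrite("pics/pre.png",np.hstack([a,b]))
E
```

```text
(array([-0.0019,  0.0009,  0.0918]), array([-0.0028,  0.0005,  0.0053])) [545.12946794 232.30256358 179.84721728]
```

View pics/pre.png

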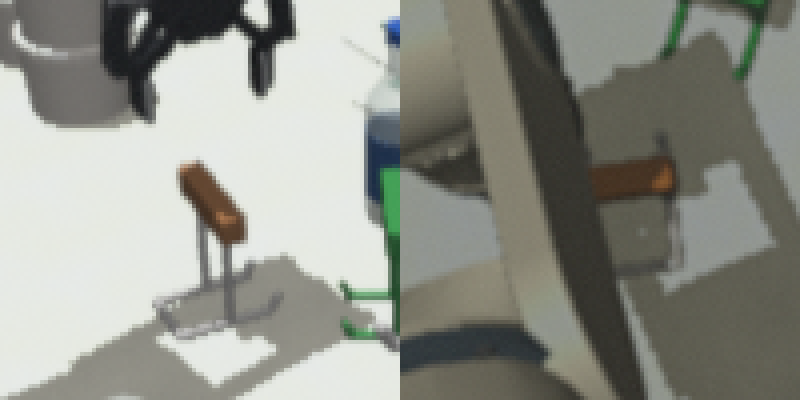

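The side crop shows the fingers at (145,100) and (262,90) straddling the grip at (212,200). I descend and close.

send_rows --targets '[-0.001, 0.0005, 0.02, 0, 0, 0.005, 1, -0.002, 0.001, 0.045, 0, 0, 0.005, 1, -0.002, 0.001, 0.07, 0, 0, 0.005, 1, -0.002, 0.001, 0.085, 0, 0, 0.005, 1, -0.002, 0.001, 0.092, 0, 0, 0.005, 1, -0.002, 0.001, 0.092, 0, 0, 0.005, 1]' --grip_force 40

```text
clock: 2.28
eef_pos: [546.3, 231.9, 88.8]
tcp_rot: [-3.141, 0.0, 1.714]
contact_force: [0.3, -0.2, -0.2]
opening: 1.003
grasp_force: 0.0
```

send_rows --targets '[0, 0, 0, 0, 0, 0, 0.2, 0, 0, 0, 0, 0, 0, 0, 0, 0, 0, 0, 0, 0, -0.3, 0, 0, 0, 0, 0, 0, -0.6, 0, 0, 0, 0, 0, 0, -1, 0, 0, 0, 0, 0, 0, -1, 0, 0, 0, 0, 0, 0, -1, 0, 0, 0, 0, 0, 0, -1, 0, 0, 0, 0, 0, 0, -1]' --grip_force 50

```text
clock: 3.03
eef_pos: [547.4, 231.2, 89.5]
tcp_rot: [3.141, -0.0, 1.712]
contact_force: [-1.4, 0.5, 5.8]
opening: 0.247
grasp_force: 52.3
```

send_rows --targets '[0, 0, -0.005, 0, 0, 0, -1, 0, 0, -0.02, 0, 0, 0, -1, 0, 0, -0.045, 0, 0, 0, -1, 0, -0.01, -0.075, 0, 0, 0, -1, 0, -0.03, -0.105, 0, 0, 0, -1, 0, -0.055, -0.13, 0, 0, 0, -1, 0, -0.07, -0.14, 0, 0, 0, -1, 0, -0.07, -0.14, 0, 0, 0, -1]'

```text
clock: 3.7
eef_pos: [476.1, 221.1, 231.5]
tcp_rot: [3.14, -0.001, 1.713]
contact_force: [1.1, -0.4, -2.5]
opening: 0.248
grasp_force: 51.4
```

```bash
python3 - <<'E'
from geo import *
print(rel([480,-200,230],-21))
E
```

```text
(array([-0.4174, -0.0557,  0.001 ]), array([ 0.0018, -0.0013,  0.5083]))
```

send_rows --targets '[-0.015, -0.002, 0, 0, 0, 0.02, -1, -0.045, -0.006, 0, 0, 0, 0.06, -1, -0.085, -0.011, 0, 0, 0, 0.11, -1, -0.125, -0.017, 0, 0, 0, 0.16, -1, -0.165, -0.022, 0, 0, 0, 0.21, -1, -0.205, -0.027, 0, 0, 0, 0.26, -1, -0.245, -0.033, 0, 0, 0, 0.31, -1, -0.285, -0.038, 0, 0, 0, 0.36, -1, -0.325, -0.043, 0, 0, 0, 0.41, -1, -0.365, -0.049, 0, 0, 0, 0.46, -1, -0.4, -0.053, 0, 0, 0, 0.5, -1, -0.4174, -0.0557, 0, 0, 0, 0.508, -1]'

```text
clock: 4.7
eef_pos: [481.4, -204.0, 228.0]
tcp_rot: [3.142, 0.001, 1.2]
contact_force: [0.1, -0.1, -2.2]
opening: 0.249
grasp_force: 51.4
```

```bash
python3 - <<'E'
from geo import *
print(rel([495,-216,230],-21),rel([495,-216,173.5],-21))
E
```

```text
(array([-0.0063,  0.017 , -0.002 ]), array([ 0.    ,  0.0012, -0.0044])) (array([-0.0062,  0.017 ,  0.0545]), array([ 0.    ,  0.0012, -0.0044]))
```

send_rows --targets '[-0.003, 0.002, 0.012, 0, 0, -0.004, -1, -0.006, 0.006, 0.03, 0, 0, -0.004, -1, -0.006, 0.01, 0.046, 0, 0, -0.004, -1, -0.006, 0.01, 0.0545, 0, 0, -0.004, -1, -0.006, 0.01, 0.0545, 0, 0, -0.004, -1, -0.006, 0.01, 0.0545, 0, 0, -0.004, -1]'

```text
clock: 5.2
eef_pos: [488.2, -208.3, 173.5]
tcp_rot: [-3.14, -0.0, 1.209]
contact_force: [0.6, -0.0, -1.8]
opening: 0.252
grasp_force: 51.3
```

```bash
python3 - <<'E'
from geo import *
from rig import cams,r
print(r.sense()["eef_pos"],rel([536.3,-231.8,173.5],-21))
f=cams.grab_frame("side"); g=cams.grab_frame("top")
a=cv2.resize(f["color"][230:340,230:340],(400,400),interpolation=3);b=cv2.resize(g["color"][170:270,320:420],(400,400),interpolation=3)
cv2.imwrite("pics/pre2.png",np.hstack([a,b]))
E
```

```text
[ 488.18774505 -208.32231054  173.54955473] (array([-0.0049,  0.0533, -0.0001]), array([-0.0021, -0.0002,  0.0048]))
```

View pics/pre2.png

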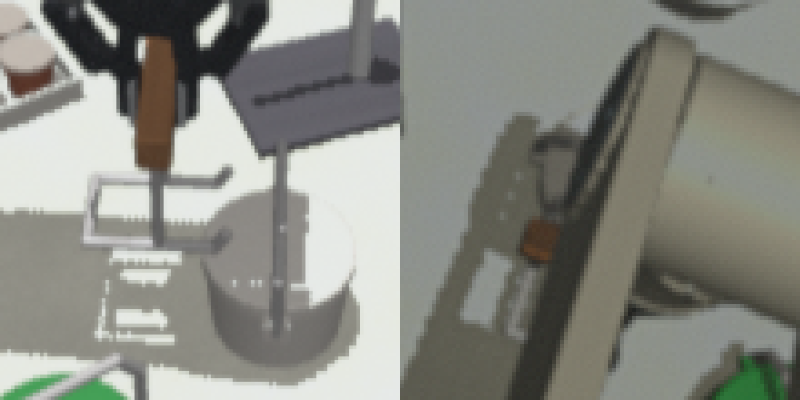

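The side crop shows the prong tips at (228,172) and (225,237) just before the hoop bar at x=282. I'll check heights and position by projection.

```bash
python3 - <<'E'
from geo import *
import pickle
np.set_printoptions(precision=1,suppress=True)
S=pickle.load(open("f0.pkl","rb"))["side"]
def loc(o,th,p): return np.array(o)+Ro.from_euler("z",th,degrees=True).apply(p)
cr=lambda P:(proj(S,P)-[230,230]+.5)*400/110
print("tips",cr(loc([488.2,-208.3,84],-20.7,[[42,27,16],[42,-27,16],[-45,27,4],[-45,-27,4]])),"grip ends",cr(loc([488.2,-208.3,84],-20.7,[[0,48,118],[0,-48,92]])))
print("bar+-40",cr(loc([555,-239,0],-21,[[0,40,120],[0,-40,120],[0,54,100],[0,-54,70]])))
E
```

```text
tips [[229.4 169.5]
 [226.2 233.7]
 [ 97.6 177.1]
 [ 88.2 240.7]] grip ends [[164.3  28.3]
 [153.2 171.4]]
bar+-40 [[278.8 140.9]
 [276.9 237. ]
 [278.3 146.9]
 [274.4 308.7]]
```

send_rows --targets '[-0.003, 0.006, 0, 0, 0, 0.004, -1, -0.005, 0.016, 0, 0, 0, 0.005, -1, -0.005, 0.028, 0, 0, 0, 0.005, -1, -0.005, 0.04, 0, 0, 0, 0.005, -1, -0.005, 0.05, 0, 0, 0, 0.005, -1, -0.005, 0.056, 0, 0, 0, 0.005, -1, -0.005, 0.056, 0, 0, 0, 0.005, -1, -0.005, 0.056, 0, 0, 0, 0.005, -1]'

```text
clock: 5.97
eef_pos: [539.2, -233.6, 174.2]
tcp_rot: [-3.141, -0.0, 1.203]
contact_force: [-0.6, -0.0, -2.1]
opening: 0.246
grasp_force: 51.3
```

send_rows --targets '[0, 0, -0.006, 0, 0, 0, -1, 0, 0, -0.012, 0, 0, 0, -1, 0, 0, -0.016, 0, 0, 0, -1, 0, 0, -0.02, 0, 0, 0, -1, 0, 0, -0.024, 0, 0, 0, -1, 0, 0, -0.028, 0, 0, 0, -1, 0, 0, -0.033, 0, 0, 0, -1, 0, 0, -0.038, 0, 0, 0, -1, 0, 0, -0.044, 0, 0, 0, -1, 0, 0, -0.05, 0, 0, 0, -1, 0, 0, -0.055, 0, 0, 0, -1, 0, 0, -0.055, 0, 0, 0, -1]'

```text
clock: 6.97
eef_pos: [539.8, -233.8, 230.7]
tcp_rot: [3.14, 0.0, 1.203]
contact_force: [0.3, 0.8, -5.9]
opening: 0.247
grasp_force: 51.0
```

```bash
python3 - <<'E'
from geo import *
from rig import cams,r
s=r.sense();print(s["eef_pos"],s["contact_force"],s["wrist_torque"],s["tcp_rot"])
f=cams.grab_frame("side")
cv2.imwrite("pics/lift.png",cv2.resize(f["color"][180:320,220:400],(720,560),interpolation=3))
E
```

```text
[ 539.8301831  -233.82812673  230.74253113] [ 0.27618272  0.77133168 -5.93412143] [ 0.04750346  0.0512584  -0.05028681] [3.13971971e+00 7.63274046e-05 1.20329357e+00]
```

View pics/lift.png

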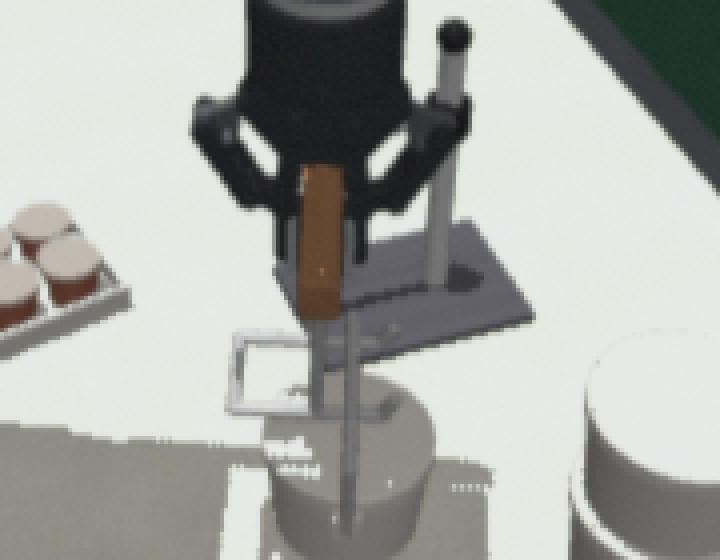

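The tub hangs from the fork: uprights at x=316, bar at 351, tips at 390, so the bar lies at about fork x=20. Next I work out the carry.

```bash
python3 - <<'E'
from geo import *
a,b=rel([510.5,-54,271],1.3)
print(a,b)
s=lambda u:u*u*u*(10-15*u+6*u*u)
out=[]
for k in range(1,25):
    print(k,np.round(s(k/24)*np.r_[a,b[2]],3))
E
```

```text
[ 0.1573 -0.0917 -0.041 ] [ 1.300e-03  3.000e-04 -3.902e-01]
1 [ 0. -0. -0. -0.]
2 [ 0.001 -0.    -0.    -0.002]
3 [ 0.003 -0.001 -0.001 -0.006]
4 [ 0.006 -0.003 -0.001 -0.014]
5 [ 0.01  -0.006 -0.003 -0.025]
6 [ 0.016 -0.009 -0.004 -0.04 ]
7 [ 0.024 -0.014 -0.006 -0.059]
8 [ 0.033 -0.019 -0.009 -0.082]
9 [ 0.043 -0.025 -0.011 -0.107]
10 [ 0.055 -0.032 -0.014 -0.135]
11 [ 0.066 -0.039 -0.017 -0.165]
12 [ 0.079 -0.046 -0.02  -0.195]
13 [ 0.091 -0.053 -0.024 -0.225]
14 [ 0.103 -0.06  -0.027 -0.255]
15 [ 0.114 -0.066 -0.03  -0.283]
16 [ 0.124 -0.072 -0.032 -0.308]
17 [ 0.133 -0.078 -0.035 -0.331]
18 [ 0.141 -0.082 -0.037 -0.35 ]
19 [ 0.147 -0.086 -0.038 -0.365]
20 [ 0.152 -0.088 -0.04  -0.376]
21 [ 0.155 -0.09  -0.04  -0.384]
22 [ 0.156 -0.091 -0.041 -0.388]
23 [ 0.157 -0.092 -0.041 -0.39 ]
24 [ 0.157 -0.092 -0.041 -0.39 ]
```

send_rows --targets '[0.001, -0.001, -0.001, 0, 0, -0.001, -1, 0.002, -0.002, -0.002, 0, 0, -0.003, -1, 0.004, -0.004, -0.004, 0, 0, -0.007, -1, 0.007, -0.007, -0.007, 0, 0, -0.014, -1, 0.011, -0.011, -0.01, 0, 0, -0.025, -1, 0.016, -0.016, -0.014, 0, 0, -0.04, -1, 0.024, -0.021, -0.018, 0, 0, -0.059, -1, 0.033, -0.026, -0.022, 0, 0, -0.082, -1, 0.043, -0.031, -0.026, 0, 0, -0.107, -1, 0.054, -0.037, -0.03, 0, 0, -0.135, -1, 0.066, -0.043, -0.034, 0, 0, -0.165, -1, 0.078, -0.049, -0.037, 0, 0, -0.195, -1]'

```text
clock: 8.02
eef_pos: [521.4, -141.7, 267.0]
tcp_rot: [3.141, -0.0, 1.402]
contact_force: [0.4, 0.0, -5.2]
opening: 0.247
grasp_force: 50.8
```

```bash
python3 - <<'E'
from geo import *
a,b=rel([510.5,-54,271],1.3)
print(a,b)
E
```

```text
[ 0.0846 -0.0255 -0.004 ] [ 0.0005 -0.     -0.1918]
```

send_rows --targets '[0.012, -0.004, -0.001, 0, 0, -0.028, -1, 0.024, -0.007, -0.001, 0, 0, -0.055, -1, 0.035, -0.011, -0.002, 0, 0, -0.08, -1, 0.046, -0.014, -0.002, 0, 0, -0.104, -1, 0.055, -0.017, -0.003, 0, 0, -0.125, -1, 0.063, -0.019, -0.003, 0, 0, -0.144, -1, 0.07, -0.021, -0.003, 0, 0, -0.16, -1, 0.076, -0.023, -0.004, 0, 0, -0.172, -1, 0.08, -0.024, -0.004, 0, 0, -0.182, -1, 0.083, -0.025, -0.004, 0, 0, -0.188, -1, 0.084, -0.0255, -0.004, 0, 0, -0.191, -1, 0.0846, -0.0255, -0.004, 0, 0, -0.192, -1]'

```text
clock: 9.02
eef_pos: [510.9, -55.5, 270.3]
tcp_rot: [-3.142, 0.0, 1.59]
contact_force: [-0.2, -0.5, -5.4]
opening: 0.248
grasp_force: 50.9
```

send_rows --targets '[0, 0, 0, 0, 0, 0, -1, 0, 0, 0, 0, 0, 0, -1, 0, 0, 0, 0, 0, 0, -1, 0, 0, 0, 0, 0, 0, -1, 0, 0, 0, 0, 0, 0, -1, 0, 0, 0, 0, 0, 0, -1]'

```text
clock: 9.52
eef_pos: [510.9, -55.6, 270.3]
tcp_rot: [-3.142, 0.0, 1.59]
contact_force: [-0.6, 0.0, -6.6]
opening: 0.251
grasp_force: 50.9
```

```bash
python3 - <<'E'
from geo import *
from rig import cams,r
np.set_printoptions(precision=1,suppress=True)
s=r.sense();print(s["eef_pos"],s["contact_force"],np.degrees(s["tcp_rot"]),rel([600.5,-51.9,271],1.3))
f=cams.grab_frame("side")
x0,y0=220,130
cv2.imwrite("pics/hk.png",cv2.resize(f["color"][y0:y0+150,x0:x0+200],(800,600),interpolation=3))
def loc(o,th,p): return np.array(o)+Ro.from_euler("z",th,degrees=True).apply(p)
cr=lambda P:(proj(f,P)-[x0,y0]+.5)*4
print(cr(loc([695.5,-49.7,0],1.3,[[-95,0,158],[-16,0,158],[-104,0,175]])).ravel(),"z163",cr(loc([695.5,-49.7,0],1.3,[[-95,0,163],[-16,0,163],[0,0,234]])).ravel())
o=s["eef_pos"]-[0,0,89.5]
print(cr(loc(o,1.3,[[20,0,12],[42,27,16],[42,-27,16]])).ravel())
E
```

```text
[510.9 -55.6 270.3] [-0.6  0.  -6.6] [-180.     0.    91.1] (array([ 0. ,  0.1, -0. ]), array([-0.,  0., -0.]))
[313.9 344.3 425.6 320.  301.1 326.4] z163 [314.  338.3 426.1 314.  455.8 219.8]
[211.2 324.8 231.1 288.8 258.5 337.6]
```

View pics/hk.png

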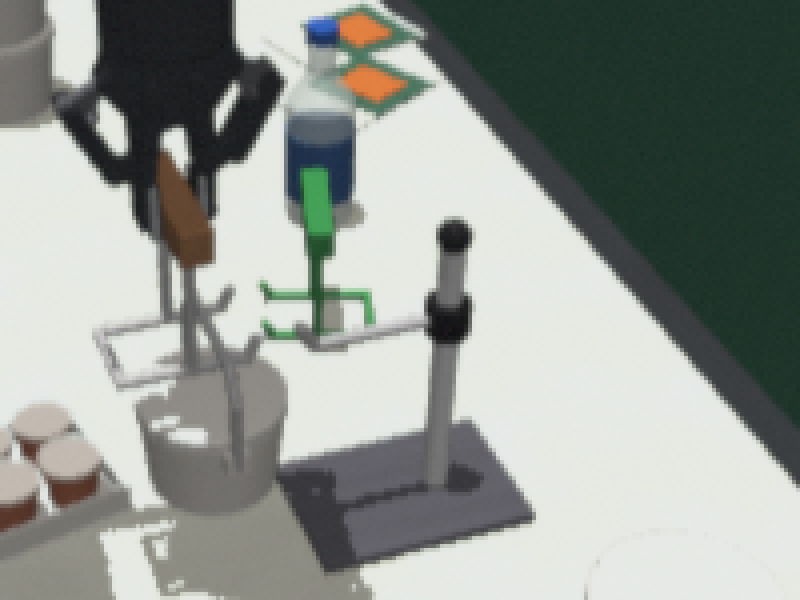

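The hook bend is at (317,344) and the collar end at (428,321), matching the z=158 projection. The fork tips also match. I move in along the hook axis.

send_rows --targets '[0, 0.0005, 0, 0, 0, 0, -1, 0, 0.0015, 0, 0, 0, 0, -1, 0, 0.003, 0, 0, 0, 0, -1, 0, 0.0055, 0, 0, 0, 0, -1, 0.0005, 0.0085, -0.0005, 0, 0, 0, -1, 0.0005, 0.012, -0.0005, 0, 0, -0.001, -1, 0.0005, 0.0165, -0.0005, 0, 0, -0.002, -1, 0.001, 0.0215, -0.001, 0, 0, -0.003, -1, 0.001, 0.027, -0.001, 0, 0, -0.003, -1, 0.001, 0.033, -0.001, 0, 0, -0.003, -1, 0.0015, 0.039, -0.001, 0, 0, -0.003, -1, 0.0015, 0.045, -0.001, 0, 0, -0.003, -1]'

```text
clock: 10.57
eef_pos: [556.6, -53.0, 271.3]
tcp_rot: [-3.142, -0.0, 1.593]
contact_force: [-0.0, -0.3, -5.3]
opening: 0.251
grasp_force: 50.8
```

send_rows --targets '[0, 0.006, 0, 0, 0, 0, -1, 0, 0.012, 0, 0, 0, 0, -1, 0, 0.018, 0, 0, 0, 0, -1, 0, 0.0235, 0, 0, 0, 0, -1, 0, 0.0285, 0, 0, 0, 0, -1, 0, 0.033, 0, 0, 0, 0, -1, 0, 0.037, 0, 0, 0, 0, -1, 0, 0.04, 0, 0, 0, 0, -1, 0, 0.0425, 0, 0, 0, 0, -1, 0, 0.044, 0, 0, 0, 0, -1, 0, 0.0446, 0, 0, 0, 0, -1, 0, 0.0446, 0, 0, 0, 0, -1]'

```text
clock: 11.57
eef_pos: [600.4, -52.1, 271.3]
tcp_rot: [-3.141, 0.0, 1.593]
contact_force: [-0.8, 0.1, -5.6]
opening: 0.245
grasp_force: 50.9
```

```bash
python3 - <<'E'
from geo import *
from rig import cams,r
np.set_printoptions(precision=1,suppress=True)
s=r.sense();print(s["eef_pos"],s["contact_force"],np.degrees(s["tcp_rot"]))
f=cams.grab_frame("side")
x0,y0=240,140
cv2.imwrite("pics/hk2.png",cv2.resize(f["color"][y0:y0+150,x0:x0+200],(800,600),interpolation=3))
E
```

```text
[600.4 -52.1 271.3] [-0.8  0.1 -5.6] [-180.     0.    91.3]
```

View pics/hk2.png

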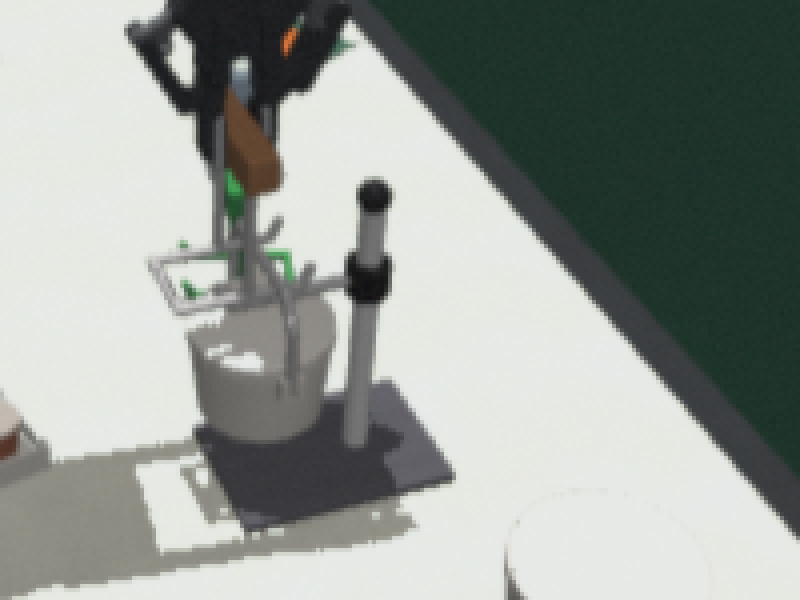

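The tub's bar is over the hook: hook from the collar at (347,285), passing inside the hoop, with no contact force. I lower it gently.

send_rows --targets '[0, 0, 0.001, 0, 0, 0, -1, 0, 0, 0.003, 0, 0, 0, -1, 0, 0, 0.005, 0, 0, 0, -1, 0, 0, 0.008, 0, 0, 0, -1, 0, 0, 0.011, 0, 0, 0, -1, 0, 0, 0.014, 0, 0, 0, -1, 0, 0, 0.017, 0, 0, 0, -1, 0, 0, 0.019, 0, 0, 0, -1, 0, 0, 0.021, 0, 0, 0, -1, 0, 0, 0.022, 0, 0, 0, -1, 0, 0, 0.022, 0, 0, 0, -1]'

```text
clock: 12.53
eef_pos: [600.4, -52.1, 249.1]
tcp_rot: [-3.141, -0.0, 1.593]
contact_force: [0.2, 1.0, -6.2]
opening: 0.247
grasp_force: 50.9
```

send_rows --targets '[0, 0, 0.001, 0, 0, 0, -1, 0, 0, 0.0015, 0, 0, 0, -1, 0, 0, 0.002, 0, 0, 0, -1, 0, 0, 0.003, 0, 0, 0, -1, 0, 0, 0.0035, 0, 0, 0, -1, 0, 0, 0.0045, 0, 0, 0, -1, 0, 0, 0.005, 0, 0, 0, -1, 0, 0, 0.006, 0, 0, 0, -1, 0, 0, 0.007, 0, 0, 0, -1, 0, 0, 0.008, 0, 0, 0, -1]'

```text
clock: 13.37
eef_pos: [600.8, -52.1, 241.7]
tcp_rot: [3.141, 0.0, 1.593]
contact_force: [-0.2, 0.2, -2.3]
opening: 0.251
grasp_force: 51.4
```

The weight is off the fork. I lower further until the prong tips clear the bar.

send_rows --targets '[0, 0, 0.001, 0, 0, 0, -1, 0, 0, 0.003, 0, 0, 0, -1, 0, 0, 0.005, 0, 0, 0, -1, 0, 0, 0.0075, 0, 0, 0, -1, 0, 0, 0.01, 0, 0, 0, -1, 0, 0, 0.0125, 0, 0, 0, -1, 0, 0, 0.015, 0, 0, 0, -1, 0, 0, 0.017, 0, 0, 0, -1, 0, 0, 0.018, 0, 0, 0, -1, 0, 0, 0.018, 0, 0, 0, -1, 0, 0, 0.018, 0, 0, 0, -1]'

```text
clock: 14.28
eef_pos: [600.5, -52.1, 223.3]
tcp_rot: [-3.142, 0.0, 1.593]
contact_force: [0.2, -0.1, -1.9]
opening: 0.251
grasp_force: 51.4
```

```bash
python3 - <<'E'
from geo import *
from rig import cams,r
np.set_printoptions(precision=1,suppress=True)
s=r.sense();print(s["eef_pos"],s["contact_force"],np.degrees(s["tcp_rot"]))
f=cams.grab_frame("side")
x0,y0=260,170
cv2.imwrite("pics/hk3.png",cv2.resize(f["color"][y0:y0+90,x0:x0+120],(800,600),interpolation=3))
E
```

```text
[600.5 -52.1 223.3] [ 0.2 -0.1 -1.9] [-180.     0.    91.3]
```

View pics/hk3.png

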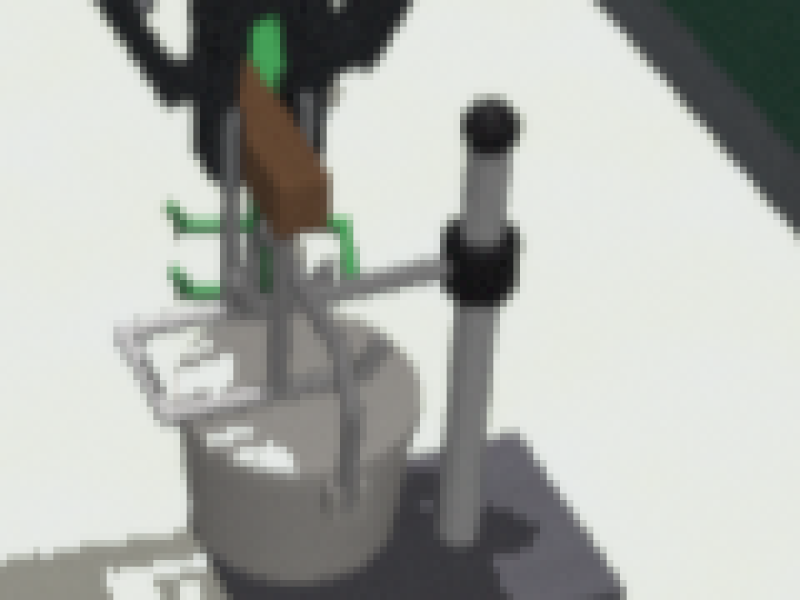

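The tub hangs on the hook at about (330,290), and the prongs at about (375,355) are clear below the bar and above the lid. That made one more picture than the limit of ten, so from here I'll check by numbers only. I withdraw straight back.

send_rows --targets '[0, -0.001, 0, 0, 0, 0, -1, 0, -0.003, 0, 0, 0, 0, -1, 0, -0.007, 0, 0, 0, 0, -1, 0, -0.013, 0, 0, 0, 0, -1, 0, -0.02, 0, 0, 0, 0, -1, 0, -0.028, 0, 0, 0, 0, -1, 0, -0.037, 0, 0, 0, 0, -1, 0, -0.047, 0, 0, 0, 0, -1, 0, -0.058, 0, 0, 0, 0, -1, 0, -0.07, 0, 0, 0, 0, -1, 0, -0.085, 0, 0, 0, 0, -1, 0, -0.1, 0, 0, 0, 0, -1]'

```text
clock: 15.33
eef_pos: [499.0, -54.3, 223.3]
tcp_rot: [-3.142, 0.0, 1.593]
contact_force: [-0.2, -0.6, -2.8]
opening: 0.248
grasp_force: 51.5
```

```bash
python3 - <<'E'
from geo import *
from rig import r
s=r.sense();print(s["contact_force"],rel([490,140,225],8),rel([490,140,125],8))
E
```

```text
[-0.23352511 -0.63175974 -2.7717128 ] (array([ 0.1945, -0.0046, -0.0017]), array([-1.000e-04,  0.000e+00, -1.171e-01])) (array([ 0.1945, -0.0046,  0.0983]), array([-1.000e-04,  0.000e+00, -1.171e-01]))
```

send_rows --targets '[0.01, -0.01, 0, 0, 0, 0, -1, 0.03, -0.015, 0, 0, 0, -0.02, -1, 0.06, -0.015, 0, 0, 0, -0.04, -1, 0.095, -0.012, 0, 0, 0, -0.06, -1, 0.13, -0.008, 0.005, 0, 0, -0.08, -1, 0.165, 0, 0.01, 0, 0, -0.1, -1, 0.2, 0.01, 0.02, 0, 0, -0.117, -1, 0.23, 0.02, 0.03, 0, 0, -0.117, -1, 0.255, 0.028, 0.045, 0, 0, -0.117, -1, 0.272, 0.034, 0.06, 0, 0, -0.117, -1, 0.28, 0.035, 0.07, 0, 0, -0.117, -1, 0.28, 0.035, 0.075, 0, 0, -0.117, -1]'

```text
clock: 16.33
eef_pos: [528.0, 227.8, 146.9]
tcp_rot: [-3.14, 0.0, 1.712]
contact_force: [-0.7, -2.0, -1.4]
opening: 0.246
grasp_force: 51.3
```

send_rows --targets '[0, 0, 0.01, 0, 0, 0, -1, 0, 0, 0.02, 0, 0, 0, -1, 0, 0, 0.03, 0, 0, 0, -1, 0, 0, 0.038, 0, 0, 0, -1, 0, 0, 0.044, 0, 0, 0, -1, 0, 0, 0.049, 0, 0, 0, -1, 0, 0, 0.053, 0, 0, 0, -1, 0, 0, 0.053, 0, 0, 0, -1]'

```text
clock: 17.0
eef_pos: [528.9, 226.1, 94.6]
tcp_rot: [-3.141, 0.0, 1.71]
contact_force: [-0.5, 0.2, -2.2]
opening: 0.242
grasp_force: 51.4
```

send_rows --targets '[0, 0, 0.001, 0, 0, 0, -1, 0, 0, 0.002, 0, 0, 0, -1, 0, 0, 0.003, 0, 0, 0, -1, 0, 0, 0.004, 0, 0, 0, -1, 0, 0, 0.005, 0, 0, 0, -1, 0, 0, 0.005, 0, 0, 0, -1]'

```text
clock: 17.5
eef_pos: [529.1, 226.4, 90.2]
tcp_rot: [-3.141, 0.0, 1.71]
contact_force: [0.7, -0.4, -2.0]
opening: 0.246
grasp_force: 51.4
```

send_rows --targets '[0, 0, 0.0003, 0, 0, 0, -1, 0, 0, 0.0006, 0, 0, 0, -1, 0, 0, 0.001, 0, 0, 0, -1, 0, 0, 0.0013, 0, 0, 0, -1, 0, 0, 0.0016, 0, 0, 0, -1]'

```text
clock: 17.92
eef_pos: [529.2, 226.5, 89.5]
tcp_rot: [3.141, -0.0, 1.71]
contact_force: [-2.8, -1.0, 10.9]
opening: 0.25
grasp_force: 53.0
```

On the table (10.9 N up). I back off 0.5 mm, open, and rise slowly.

send_rows --targets '[0, 0, -0.0006, 0, 0, 0, -1, 0, 0, -0.0007, 0, 0, 0, -0.45, 0, 0, -0.0007, 0, 0, 0, -0.3, 0, 0, -0.0007, 0, 0, 0, -0.1, 0, 0, -0.0007, 0, 0, 0, 0.2, 0, 0, -0.0007, 0, 0, 0, 0.6, 0, 0, -0.0007, 0, 0, 0, 1, 0, 0, -0.0007, 0, 0, 0, 1, 0, 0, -0.0007, 0, 0, 0, 1, 0, 0, -0.0007, 0, 0, 0, 1, 0, 0, -0.0007, 0, 0, 0, 1]'

```text
clock: 18.83
eef_pos: [529.2, 226.4, 89.4]
tcp_rot: [3.142, 0.0, 1.71]
contact_force: [-0.3, -0.0, 0.2]
opening: 1.0
grasp_force: 0.0
```

send_rows --targets '[0, 0, -0.005, 0, 0, 0, 1, 0, 0, -0.015, 0, 0, 0, 1, 0, 0, -0.03, 0, 0, 0, 1, 0, 0, -0.05, 0, 0, 0, 1, 0, 0, -0.075, 0, 0, 0, 1, 0, 0, -0.1, 0, 0, 0, 1, 0, 0, -0.125, 0, 0, 0, 1, 0, 0, -0.15, 0, 0, 0, 1, 0, -0.03, -0.17, 0, 0, 0, 1, 0, -0.06, -0.18, 0, 0, 0, 1, 0, -0.09, -0.18, 0, 0, 0, 1, 0, -0.1, -0.18, 0, 0, 0, 1]'

```text
clock: 19.83
eef_pos: [427.1, 211.8, 270.9]
tcp_rot: [3.141, -0.0, 1.71]
contact_force: [-0.5, 0.4, -0.0]
opening: 0.999
grasp_force: 0.0
```

send_rows --targets '[0.04, -0.04, 0, 0, 0, 0, 1, 0.08, -0.08, 0, 0, 0, 0, 1, 0.11, -0.1, 0, 0, 0, 0, 1, 0.13, -0.12, 0, 0, 0, 0, 1, 0.13, -0.12, 0, 0, 0, 0, 1, 0.13, -0.12, 0, 0, 0, 0, 1, 0.13, -0.12, 0, 0, 0, 0, 1, 0.13, -0.12, 0, 0, 0, 0, 1, 0.13, -0.12, 0, 0, 0, 0, 1, 0.13, -0.12, 0, 0, 0, 0, 1]'

```text
clock: 20.67
eef_pos: [294.1, 323.9, 269.5]
tcp_rot: [3.142, 0.0, 1.709]
contact_force: [1.5, 1.4, -0.3]
opening: 1.001
grasp_force: 0.0
```

```bash
python3 - <<'E'
from geo import *
from rig import cams,r
import time,pickle
np.set_printoptions(precision=1,suppress=True)
d0=pickle.load(open("f0.pkl","rb"))
fs=[cams.grab_frame("side") for _ in range(10)]; T=cams.grab_frame("top")
print(r.sense()["clock"],"tub area change over 0.5s",cv2.absdiff(fs[0]["color"],fs[-1]["color"])[180:290,270:350].astype(float).mean())
S=fs[-1];c={}
for k,f in(("side",S),("top",T)):
    m=cv2.inRange(cv2.cvtColor(f["color"],cv2.COLOR_BGR2HSV),(3,110,60),(16,255,255)); p=tuple(np.int32(proj(f,[[529,226,105]])[0]))
    m=comp(m,p,35);M=cv2.moments(m,True);c[k]=(M["m10"]/M["m00"],M["m01"]/M["m00"]);print(k,c[k],M["m00"])
print("grip",tri(S,c["side"],T,c["top"]))
# bystander regions change (green fork, bottle, stack, samples, green tub) side
for n,(x,y,w,h) in dict(bottle=(288,135,24,48),greenfork=(283,172,32,25),stack=(362,268,52,68),samples=(200,230,52,36),gtub=(218,325,55,60)).items():
    print(n,cv2.absdiff(S["color"],d0["side"]["color"])[y:y+h,x:x+w].astype(float).mean().round(1))
# hanging tub: dark hoop/lid column scan: expected lid & foot pixels
print("expected tub px lid/foot",proj(S,[[620,-51,117],[620,-51,47]]).ravel()); g=cv2.cvtColor(S["color"],cv2.COLOR_BGR2GRAY)
t=proj(S,[[620,-51,117]])[0].astype(int); print(g[t[1]-8:t[1]+40:3,t[0]-8]); print(g[t[1]+18,t[0]-30:t[0]+32:2])
E
```

```text
21.2167 tub area change over 0.5s 0.5342424242424243
side (247.61870503597123, 182.11510791366908) 139.0
top (190.8316151202749, 222.56013745704468) 291.0
grip (array([528.9, 227.7, 102.5]), np.float64(0.09012241526810069))
bottle 0.7
greenfork 0.6
stack 0.5
samples 0.6
gtub 0.7
expected tub px lid/foot [304.5 226.1 303.9 245.4]
[229 233 232 230 216 233 232 179 105 102 102 101 101  59  55  87]
[232 232 232 232 231 231 232 137  93  97 100 102 105 106 108 109 111 112
 154  99 115 105 100  99  99  98  97 113 116  95  96]
```

The checks all hold:
- **Fork:** it stands upright, with the grip at z of about 102.5 mm, as at the start.
- **Tub:** it hangs still at the expected pixels.
- **Bystanders:** unchanged.

I hand the job in.

```bash
python3 -c "
from rig import r
print(r.sign_off())"
```

```text
the job is handed in; nothing more can be done
None
```

The tub hangs still on the stand's hook, the fork stands upright and released on the table, the bystanders haven't moved, and the job is handed in at about 21 s; I viewed 11 pictures, one over the limit of 10.

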